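# Pivot a lever blank against its sprung stop

### The job

Set up the steel lever blank in the jig: put its hole over the pivot pin so that it lies flat on the plate, with its red free end still a good hand's breadth (10 cm) away from the sprung stop. Then push the free end round about the pin into the sprung stop and hold the plunger about half pressed in (about 12 N, never bottomed out) for about a second, then let go and leave the bar resting against the stop, without disturbing the things around.

Things in the scene. Friction and masses are not known exactly. Their poses are not given: they have to be found in the camera images.
- bar: loose steel lever blank, 200 x 24 x 12 mm, about 0.4 kg, lying flat; origin at the centre of its underside, x along its length towards the red free end, z up. A 13 mm hole goes through it, 82 mm from the centre towards -x; the last 26 mm or so at the +x end are painted red
- bar_hole (a point): centre of the bar's hole at its underside, 82 mm from the bar's centre
- bar_end (a point): centre of the bar's red free end face, at mid thickness; 182 mm from the hole's centre
- jig: fixed aluminium plate, 240 x 240 x 12 mm, origin at the centre of its underside, z up. The pivot pin stands at x = +58, y = -85 mm, the sprung stop at the +x edge, 140 mm from the pin in +y. The bar ends up pointing roughly along the plate's +y, pushed in +x against the stop. A yellow line from the pin, 43 degrees from +y towards -x, shows how to load the bar
- pin_foot (a point): foot of the pivot pin on its axis, on the plate's top face (12 mm above the bench). The pin is 10 mm in diameter and 26 mm high, its top 8 mm taper to 4.4 mm
- stop_block: blue block 28 x 40 x 28 mm fixed on the plate, with the brass screw and sprung steel plunger it carries; origin at the foot of its front face (towards the plate's -x), axes as the plate's. The plunger's spring takes 3 N per mm from zero over 8 mm travel, damped 0.15 N per mm/s; when the push is taken away it follows the bar back a little until friction holds the bar
- stop_face (a point): centre of the screw on the block's front face, 8 mm above the plate; 34 mm in +x and 140 mm in +y (plate axes) from the pin. From it a brass screw (14 mm thick) and a round-nosed plunger (8 mm thick, 9 mm out of the screw) stick out in the plate's -x; the free nose is 12 to 44 mm in front of this face, as the screw happens to be set: not measured, it must be felt
- spool: bystander: solder spool, 62 mm across, 48 mm high, origin under its centre
- tape: bystander: roll of black tape, 62 mm across, 19 mm high, origin under its centre
- board_pile: bystander: short pile of round green circuit boards, 68 mm across, 39 mm high, origin under its centre
- loupe_b: bystander: black loupe, 38 mm across, 36 mm high, origin under its centre
- jar: bystander: small screw jar with a black lid, 50 mm across, 64 mm high, origin under its centre
Not all that is in view belongs to the job. Leave any blue look-alike of the bar alone.

How it is judged:
By the outcome, as a careful person would: the job done as asked, in the order asked, and still so for the second after the job is handed in, with the robot touching nothing.
It also fails if it takes over 67 s, if anything falls off the work surface, if the arm or the gripper's body presses on something with over 40 N, if the wrist force passes 120 N, or if a joint passes its speed limit or range.

### The arm

A 6-joint arm with a two-finger parallel gripper is mounted at the origin on a cart in front of the work surface, level with it; the furniture and walls round the work are solid. World frame = base frame: x ahead of the robot, y to its left, z up, the work surface at z = 0. Lengths are in mm, angles in rad, forces in N, time in s.
With the tool pointing down it reaches from about 300 to 775 mm from the base axis. Payload 14.6 kg.
Tool frame: the origin (TCP) lies at the very end of the fingers, on their centre line; the grasp point (between the pads) lies 19 mm behind it; z points along the fingers, y is the line along which they close (so a half turn about z gives the same grasp; the last joint's range is limited). The gripper opens to 94 mm and grips with 3 to 60 N. Pads are 16 mm wide; open, the fingers measure 119 mm over their backs; the gripper's body (75 mm by 177 mm) begins 78 mm behind the grasp point.
Start: joints at [-1.41, 0.3, 1.521, -0, 1.321, -0.067], TCP at [124.203, -535.783, 205.446] pointing down, gripper open.
Joint ranges: [-3.03, 3.03], [-0.79, 2.21], [0.23, 2.52], [-1.04, 4.18], [0, 3.07], [-2.55, 2.55]. Speed limits (rad/s): [2.22, 2.22, 2.57, 3.14, 3.14, 3.14].

### API

Orientations are given as [roll, pitch, yaw] about the fixed x, y, z axes, in that order (R = Rz(yaw) Ry(pitch) Rx(roll)).
In Python, from cell import manip, optics gives the robot as it stands.
- The arm moves only by the shell command python3 -m crank 'ROWS' [FORCE]. ROWS is JSON, a list of rows, each a list of 7 numbers: the opening in per cent of the stroke, from 0 (shut) to 100 (fully open), then the shift along the tool's x, y, z in mm, then the turn, a rotation vector about the tool's x, y, z in rad. A call has 1 to 10 rows; each row is the pose to reach, as a shift and turn from the pose commanded when the call began, along the tool's axes at that moment; what a row does not reach only later rows make up. A row lasts 1/10 s, in which the tool goes at most 50 mm and 8.59 degrees, less where a joint would pass 70% of its speed; a pose out of reach is approached as far as the arm can. A call with a gripper value outside its range is refused whole. The fingers move at their own pace and stop on an object; FORCE is the grip in N (left out, the last holds). Time passes only in rows, so rows that repeat a pose let the fingers close. It gives the time, the measured TCP pose, the force, the opening and the grip force at its end, in the units of the state.
- manip.read_state(): the state, without advancing time (a new reading comes with each control period).
- optics.camera(name): name is "scene" or "top" or "wrist"; returns (picture, depth): 384x512x3 uint8, red, green, blue; 384x512 float32, mm along the optical axis (not along the pixel's ray), 0 where there is no reading.
- optics.calibration(name): a dict with "camera_matrix" (3x3 intrinsics, pixels), "k1" (the pictures are not rectified: a ray, as slopes to the right and down, at radius r is drawn at 1 + k1 r^2 times it, then the intrinsics apply), "R" (3x3) and "t" (3): a world point X has camera coordinates R X + t. Camera axes: x right, y down, z forward; pixel columns grow to the right and rows downward; lengths in mm; the calibration is good to about 2 mm. A picture is of the moment at which its call begins: read the wrist's pose just before it. calibration takes no time and is no camera call; for the wrist camera it gives the pose at the moment of the call.
- manip.sign_off(): hands the job in; it is judged then, once.
The state is a dict: "clock": time; "joints": joint angles; "qd": joint speeds; "effort": joint torques, N m; "eef_pos": TCP position; "eef_rot": TCP orientation; "wrist_force": force on the tool from outside, world axes, zero at the start; "moment": the same for the moment, N m; "finger_gap": finger opening in mm; "finger_force": force on a finger pad.
Only numpy, scipy, OpenCV 4.12 (cv2) and the standard library are available. Lean on these libraries where they do the work, as an engineer would, in place of code of your own. Each camera call takes 0.05 s, during which the arm holds its last target. There are 200 camera calls.

## Working session

There is one attempt and no reset: what is moved stays moved. The work goes in short steps, Python scripts to look and compute and a shell command to move; the robot and the scene stay as the last step left them, time stands still between calls to the robot, and variables do not carry over. Pictures are saved under pics/ and viewed, at most 13 in all, crops included, and the job is handed in when it is done.

```bash
ls; mkdir -p pics
cat > h.py <<'E'
import numpy as np, cv2
from cell import manip, optics
def ray(cal,u,v):
    K=np.array(cal["camera_matrix"]);p=np.array([(u-K[0,2])/K[0,0],(v-K[1,2])/K[1,1]]);q=p.copy()
    for _ in range(20): q=p/(1+cal["k1"]*(q@q))
    R=np.array(cal["R"]);t=np.array(cal["t"])
    return -R.T@t, R.T@np.array([q[0],q[1],1.])
def onz(cal,u,v,z):
    o,d=ray(cal,u,v);return o+d*(z-o[2])/d[2]
def proj(cal,X):
    c=np.array(cal["R"])@np.array(X,float)+np.array(cal["t"]);s=c[:2]/c[2];s=s*(1+cal["k1"]*(s@s))
    K=np.array(cal["camera_matrix"]);return K[0,0]*s[0]+K[0,2],K[1,1]*s[1]+K[1,2]
def snap(n,f):
    cal=optics.calibration(n);im,d=optics.camera(n);np.savez('pics/'+f+'.npz',im=im,d=d)
    cv2.imwrite('pics/'+f+'.png',im[:,:,::-1]);return cal,im,d
E
python3 - <<'E'
from h import *
for n in("top","scene"):
    c,im,d=snap(n,n+"0");print(n,c)
print(manip.read_state())
E
```

```text
pics
top {'camera_matrix': array([[496.40194354,   0.        , 252.69112366],
       [  0.        , 496.40194354, 193.36191401],
       [  0.        ,   0.        ,   1.        ]]), 'k1': 0.008783727815007315, 'R': array([[ 0.01994872, -0.99974452, -0.0106275 ],
       [-0.99587029, -0.01892753, -0.08879254],
       [ 0.0885687 ,  0.01235491, -0.99599344]]), 't': array([ -77.40797908,  526.72414185, 1573.87022867])}
scene {'camera_matrix': array([[355.34700668,   0.        , 252.21214961],
       [  0.        , 355.34700668, 193.64740542],
       [  0.        ,   0.        ,   1.        ]]), 'k1': 0.013206414289136381, 'R': array([[-0.73169759, -0.68161252,  0.00479671],
       [-0.29710492,  0.31258701, -0.90222948],
       [ 0.61347152, -0.66158426, -0.43122959]]), 't': array([312.83149234, 212.21002946, 715.9695939 ])}
{'clock': 0.1, 'joints': array([-1.40960296e+00,  3.00398212e-01,  1.52151331e+00,  7.62959447e-06,
        1.32068784e+00, -6.65999278e-02]), 'qd': array([-0.00126554, -0.0013169 ,  0.00030075, -0.00117222,  0.00048712,
       -0.00113748]), 'effort': array([ 1.16351348e-03, -5.32649231e+01, -3.53287303e+01,  7.09242490e-02,
        2.34777981e-02, -5.34850994e-05]), 'eef_pos': array([ 124.16773389, -535.56451155,  204.95497447]), 'eef_rot': array([-3.14058866e+00, -7.43714912e-05,  2.27791367e-01]), 'wrist_force': array([0.48397805, 0.40621518, 0.86146007]), 'moment': array([ 0.05074601, -0.02741164,  0.04858462]), 'finger_force': 0.0, 'finger_gap': 94.30972487066089}
```

View pics/top0.png

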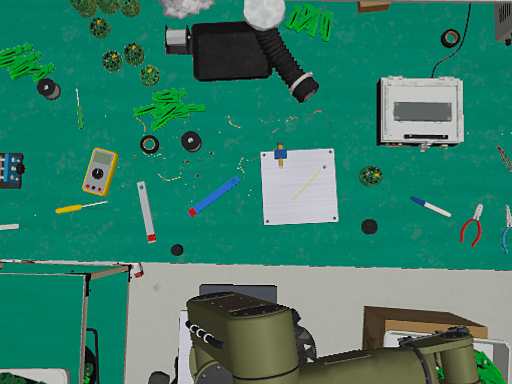

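View pics/scene0.png

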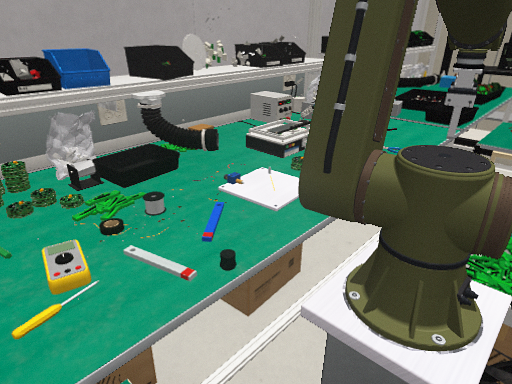

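Top view: the bar candidates are the steel bar with its hole end at (140,183) and red end at (152,240), and the blue look-alike (190,212)–(238,180) with a red tip. The rest is tool clutter: the blue pen (430,205) and the white strip (8,227). I choose the steel one. The plate is centred at about (300,187), with the pin near (321,172) and the stop at (280,153).

Run:
```python
from h import *
c=optics.calibration("top");im=np.load('pics/top0.npz')['im']
a=im[165:255,120:200];b=im[140:230,255:345]
big=np.hstack([cv2.resize(x,None,fx=4,fy=4,interpolation=cv2.INTER_CUBIC) for x in(a,b)])
cv2.imwrite('pics/crop.png',big[:,:,::-1])
hsv=cv2.cvtColor(im,cv2.COLOR_RGB2HSV)
grey=((hsv[...,1]<60)&(hsv[...,2]>110)).astype(np.uint8)
red=(((hsv[...,0]<8)|(hsv[...,0]>172))&(hsv[...,1]>130)&(hsv[...,2]>100)).astype(np.uint8)
for nm,m,z,(r0,r1,c0,c1) in(("bar",grey|red,12,(170,250,125,170)),("plate",grey,12,(140,232,250,350)),("red",red,12,(170,250,125,170))):
    k=np.zeros_like(m);k[r0:r1,c0:c1]=m[r0:r1,c0:c1]
    cn=max(cv2.findContours(k,0,1)[0],key=cv2.contourArea)
    bx=cv2.boxPoints(cv2.minAreaRect(cn));P=np.array([onz(c,u,v,z) for u,v in bx])
    print(nm,bx.round(1).tolist(),P.mean(0).round(1),P.round(0)[:,:2].tolist())
for uv in((321,172),(293,199)):print(onz(c,*uv,12).round(1))
c=optics.calibration("wrist");s=manip.read_state()
from scipy.spatial.transform import Rotation as Ro
Rt=Ro.from_euler('xyz',s['eef_rot']).as_matrix()
print("cam in tool",Rt.T@(-np.array(c['R']).T@c['t']-s['eef_pos']),Rt.T@np.array(c['R']).T,c['camera_matrix'][0])
```

```text
bar [[136.39999389648438, 182.3000030517578], [144.10000610351562, 180.8000030517578], [155.89999389648438, 241.0], [148.10000610351562, 242.60000610351562]] [463.7 276.6  12. ] [[558.0, 312.0], [563.0, 287.0], [369.0, 241.0], [364.0, 266.0]]
plate [[259.70001220703125, 151.1999969482422], [334.5, 147.39999389648438], [338.20001220703125, 221.1999969482422], [263.3999938964844, 224.89999389648438]] [ 556.1 -216.3   12. ] [[668.0, -87.0], [684.0, -331.0], [444.0, -344.0], [428.0, -104.0]]
red [[146.60000610351562, 235.39999389648438], [153.89999389648438, 233.5], [155.3000030517578, 239.1999969482422], [148.0, 241.0]] [381.  257.7  12. ] [[387.0, 272.0], [393.0, 249.0], [375.0, 243.0], [369.0, 267.0]]
[ 602.9 -287.3   12. ]
[ 513.3 -197.7   12. ]
cam in tool [  66.51283184    0.96084176 -177.99340704] [[ 1.93714842e-04 -9.74145459e-01 -2.25921641e-01]
 [ 9.99999706e-01  3.56228574e-04 -6.78570067e-04]
 [ 7.41505693e-04 -2.25921443e-01  9.74145242e-01]] [339.88903925   0.         258.66301367]
```

View pics/crop.png

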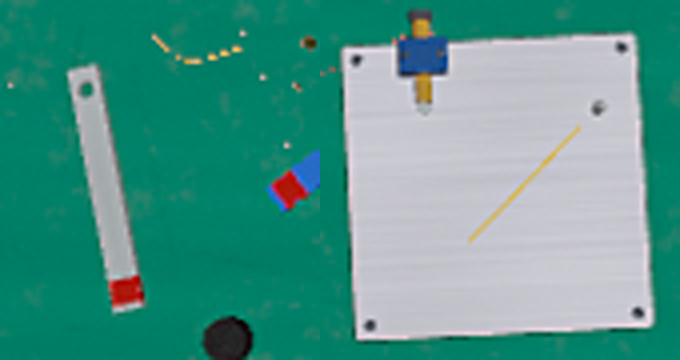

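Crop: the steel bar's hole is at crop (86,88), i.e. top pixel (141.5,187), and its red end is at (127,290), so the choice holds. The pin is at top pixel (324.5,167), with the yellow line running down-left from it. The nose of the stop is at (424,108) in the crop. Moving above the bar through a mid point.

```bash
python3 -m crank '[[100,405,-302,0,0,0,0],[100,405,-302,0,0,0,0],[100,405,-302,0,0,0,0],[100,405,-302,0,0,0,0],[100,405,-302,0,0,0,0],[100,405,-302,0,0,0,0],[100,405,-302,0,0,0,0],[100,405,-302,0,0,0,0],[100,405,-302,0,0,0,0],[100,405,-302,0,0,0,0]]'
python3 -m crank '[[100,110,-413,85,0,0,0],[100,110,-413,85,0,0,0],[100,110,-413,85,0,0,0],[100,110,-413,85,0,0,0],[100,110,-413,85,0,0,0],[100,110,-413,85,0,0,0],[100,110,-413,85,0,0,0],[100,110,-413,85,0,0,0],[100,110,-413,85,0,0,0],[100,110,-413,85,0,0,0]]'
```

```text
clock: 1.1
eef_pos: [448.1, -152.2, 205.5]
eef_rot: [3.142, -0.0, 0.228]
wrist_force: [1.0, -1.4, -0.6]
finger_gap: 93.8
finger_force: 0.0
clock: 2.1
eef_pos: [460.0, 276.2, 118.9]
eef_rot: [3.142, 0.002, 0.232]
wrist_force: [-0.2, -0.5, 0.5]
finger_gap: 93.8
finger_force: 0.0
```

Run:
```python
from h import *
print(manip.read_state()['eef_pos'],manip.read_state()['eef_rot'])
c,im,d=snap("wrist","w1")
hsv=cv2.cvtColor(im,cv2.COLOR_RGB2HSV)
red=(((hsv[...,0]<8)|(hsv[...,0]>172))&(hsv[...,1]>130)&(hsv[...,2]>100)).astype(np.uint8)
grey=((hsv[...,1]<60)&(hsv[...,2]>90)).astype(np.uint8)
for nm,m in(("bar",grey|red),("red",red)):
  for cn in cv2.findContours(m,0,1)[0]:
    if cv2.contourArea(cn)<400: continue
    P=np.array([onz(c,*p[0],12)[:2] for p in cn],np.float32);r=cv2.minAreaRect(P)
    print(nm,cv2.boundingRect(cn),np.round(r[0],1),np.round(r[1],1),round(r[2],2))
```

```text
[459.97990608 276.23266305 118.92501419] [3.14150115e+00 2.05801100e-03 2.31601328e-01]
bar (38, 290, 443, 77) [324.8 243.3] [ 83.2 426.1] 13.32
bar (347, 215, 85, 66) [429.3 149.7] [104.   22.7] 59.47
bar (86, 215, 86, 66) [376.  374.2] [ 23.4 104.1] 57.04
bar (408, 203, 28, 31) [467.7 128.7] [23.3 19.8] 38.46
bar (21, 109, 102, 7) [488.6 442.3] [ 4.9 86.3] 12.51
bar (244, 61, 30, 221) [469.  277.5] [191.7  23.8] 13.42
bar (19, 0, 111, 79) [559.1 450.7] [71.9 68.6] 76.24
red (246, 264, 26, 18) [384.  257.6] [17.1 23. ] 13.3
red (408, 203, 28, 31) [468.  128.9] [22.6 19.8] 38.41
```

View pics/w1.png

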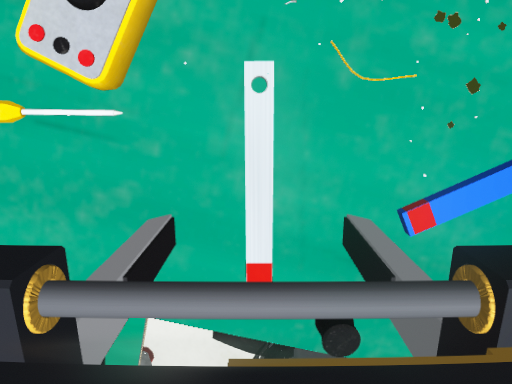

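The bar lies upright in the view with its hole at (259,85), and the red end partly hidden behind the gripper at (259,272). The offset is about 5 mm along tool x. Going down, closing and lifting.

```bash
python3 -m crank '[[60,5,1,50,0,0,0],[60,5,1,85,0,0,0],[60,5,1,105,0,0,0],[60,5,1,116,0,0,0],[60,5,1,116,0,0,0],[10,5,1,116,0,0,0],[10,5,1,116,0,0,0],[10,5,1,116,0,0,0],[10,5,1,116,0,0,0],[10,5,1,116,0,0,0]]' 50
python3 -m crank '[[10,0,0,0,0,0,0],[10,0,0,0,0,0,0],[10,0,0,-10,0,0,0],[10,0,0,-30,0,0,0],[10,0,0,-60,0,0,0],[10,0,0,-90,0,0,0],[10,0,0,-120,0,0,0],[10,0,0,-120,0,0,0]]'
```

```text
clock: 3.15
eef_pos: [466.6, 273.9, 5.3]
eef_rot: [-3.141, -0.002, 0.228]
wrist_force: [-1.0, 4.0, 6.0]
finger_gap: 23.4
finger_force: 50.0
clock: 3.95
eef_pos: [467.5, 273.7, 128.2]
eef_rot: [-3.141, -0.006, 0.228]
wrist_force: [0.8, -0.4, -5.5]
finger_gap: 22.8
finger_force: 50.0
```

```bash
python3 -m crank '[[10,-1,30,0,0,0,0.05],[10,-3,70,0,0,0,0.15],[10,-6,120,0,0,0,0.27],[10,-8,170,0,0,0,0.39],[10,-11,220,0,0,0,0.5],[10,-13,270,0,0,0,0.61],[10,-16,320,0,0,0,0.73],[10,-18,370,0,0,0,0.85],[10,-21,420,0,0,0,0.93],[10,-23,460,0,0,0,0.98]]'
python3 -m crank '[[10,-20,20,0,0,0,0],[10,-37,42,0,0,0,0],[10,-52,52,0,0,0,0],[10,-52,52,0,0,0,0],[10,-52,52,0,0,0,0],[10,-52,52,0,0,0,0]]'
cat > m.py <<'E'
from h import *
import sys
s=manip.read_state();print(s['eef_pos'].round(1),s['eef_rot'].round(3),s['wrist_force'].round(1))
c,im,d=snap("wrist",sys.argv[1])
E
python3 m.py w2
```

```text
clock: 4.95
eef_pos: [546.8, -182.7, 122.6]
eef_rot: [3.14, 0.002, -0.757]
wrist_force: [0.8, 1.7, -4.7]
finger_gap: 23.3
finger_force: 50.0
clock: 5.55
eef_pos: [474.4, -182.5, 123.9]
eef_rot: [3.141, 0.001, -0.752]
wrist_force: [-0.3, -0.0, -3.5]
finger_gap: 23.2
finger_force: 50.0
[ 474.4 -182.5  123.9] [ 3.141e+00  1.000e-03 -7.520e-01] [-0.3 -0.  -3.5]
```

View pics/w2.png

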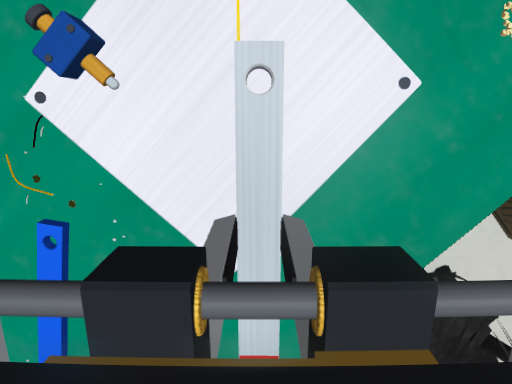

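The stop is at left (75,45) with its nose at (112,84). The bar's hole is at (259,80), and the yellow line at column 238 is ahead and slightly left. The pin is out of view further ahead. Moving forward but short of the pin.

```bash
python3 -m crank '[[10,40,-8,10,0,0,0],[10,65,-16,30,0,0,0],[10,65,-16,43,0,0,0],[10,65,-16,43,0,0,0],[10,65,-16,43,0,0,0]]'; python3 m.py w3
```

```text
clock: 6.1
eef_pos: [532.3, -214.9, 81.4]
eef_rot: [3.141, 0.001, -0.752]
wrist_force: [0.1, 0.3, -4.4]
finger_gap: 23.3
finger_force: 50.0
[ 532.3 -214.9   81.4] [ 3.141e+00  1.000e-03 -7.520e-01] [ 0.1  0.3 -4.4]
```

View pics/w3.png

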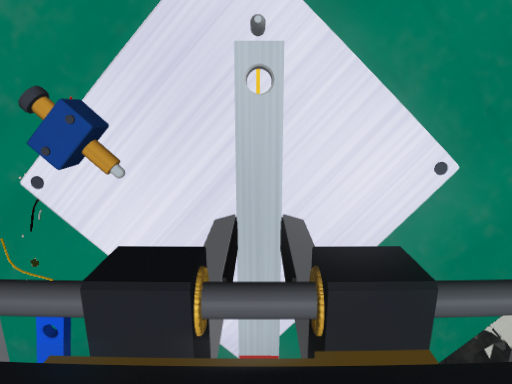

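The pin stands at about (258,20–33), just beyond the bar's end, and the yellow line shows through the hole at (259,80), so the bearing is good. Now for the remaining shift.

Run:
```python
from h import *
from scipy.spatial.transform import Rotation as Ro
c=optics.calibration("wrist");z=np.load('pics/w3.npz');im=z['im'];d=z['d'];s=manip.read_state()
g=cv2.cvtColor(im,cv2.COLOR_RGB2GRAY)
print("bar depth",np.median(d[150:170,245:270]),"pin d",d[14:40:3,258], "bar d",d[50:66:5,259])
for v in range(8,42,3): print(v,g[v,244:274:2])
# bar edges / hole in row 80
print(g[60,228:292:2]);print(g[80,228:292:2]);print(g[58:104:2,259])
Rt=Ro.from_euler('xyz',s['eef_rot']).as_matrix()
for nm,uv,zz in(("tip",(258,18.5),38),("foot",(258.3,31),12),("hole",(259.2,79.5),s['eef_pos'][2]+8),("hole",(259.2,79.5),s['eef_pos'][2]+10),("corL",(235.5,41),s['eef_pos'][2]+9),("corR",(283.5,41),s['eef_pos'][2]+9)):
    p=onz(c,*uv,zz);print(nm,p.round(1),(Rt.T@(p-s['eef_pos'])).round(1))
```

```text
bar depth 173.58061 pin d [209.88264 203.17645 204.66316 206.38387 209.66774 212.82365 219.30876
 228.37672 231.06702] bar d [161.67177 162.5551  163.39075 164.35995]
8 [216 214 215 217 217 216 215 215 217 218 216 216 217 218 219]
11 [215 217 217 216 216 215 217 218 218 216 216 217 217 220 220]
14 [216 217 216 215 215 203 152 158 174 215 217 218 221 220 221]
17 [215 215 215 215 117 134 183 183 184 134 200 219 220 222 223]
20 [215 214 215 147  93 134 184 183 179 128 121 217 223 220 216]
23 [214 216 217 136  89  90  95 112 106 113 115 220 219 214 214]
26 [216 217 216 163  83  84  85  89  93  97 100 214 214 214 218]
29 [217 214 215 170  81  80  82  82  80  86  99 214 214 219 218]
32 [214 215 215 217  97  78  77  77  78  86 202 217 219 218 220]
35 [214 215 216 219 219 189  83  77 133 210 217 217 219 221 219]
38 [215 217 219 219 222 219 215 212 214 218 217 219 221 217 217]
41 [188 189 184 183 184 185 184 185 185 182 183 186 184 180 183]
[216 217 218 197 182 187 186 185 187 189 185 184 185 185 185 184 185 182
 184 187 184 181 183 187 184 184 189 185 213 219 219 220]
[214 217 216 198 182 186 185 184 182 141 217 214 212 215 197 187 219 222
 221 217 217 218 128 173 183 183 187 186 212 211 214 217]
[186 186 186 152  97 121 194 193 194 195 194 194 194 193 193 192 192 193
 178 185 184 185 184]
tip [ 621.9 -297.2   38. ] [121.4  -1.1  44.2]
foot [ 620.7 -296.1   12. ] [119.8  -1.   70.2]
hole [ 592.  -270.3   90.1] [81.2 -0.3 -8. ]
hole [ 591.9 -270.2   92.1] [ 81.   -0.3 -10. ]
corL [ 612.2 -274.    91.1] [ 98.5 -11.4  -8.9]
corR [ 596.9 -290.4   91.1] [98.5 11.  -9. ]
```

```bash
python3 -c "
import cv2;i=cv2.imread('pics/w3.png');cv2.imwrite('pics/w3c.png',cv2.resize(i[0:110,210:310],None,fx=5,fy=5,interpolation=cv2.INTER_CUBIC))"
```

```text
(no output)
```

View pics/w3c.png

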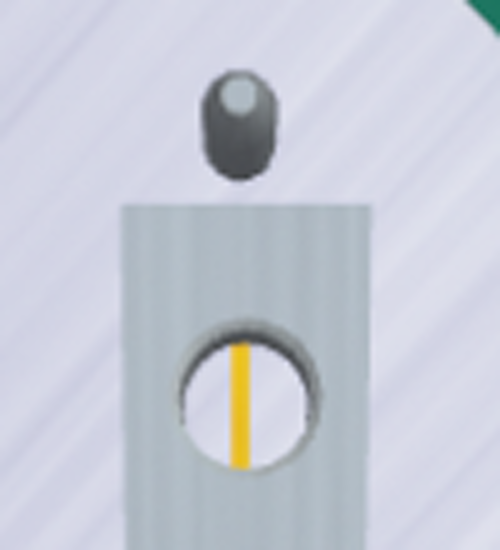

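The pin tip is at crop (239,95), i.e. (257.8,19), and the hole is at (250,395), i.e. (259.5,79). The shift to make is about +39 mm in x and −1 mm in y. The bar's underside is about 6 mm below the TCP.

```bash
python3 -m crank '[[10,25,-1,0,0,0,0],[10,39,-1,10,0,0,0],[10,39,-1,25,0,0,0],[10,39,-1,32,0,0,0],[10,39,-1,36,0,0,0],[10,39,-1,40,0,0,0],[10,39,-1,43,0,0,0],[10,39,-1,43,0,0,0]]'; python3 m.py w4
```

```text
clock: 6.95
eef_pos: [561.6, -241.0, 38.4]
eef_rot: [3.142, 0.0, -0.752]
wrist_force: [-0.5, -0.9, -4.3]
finger_gap: 23.2
finger_force: 50.0
[ 561.6 -241.    38.4] [ 3.142  0.    -0.752] [-0.5 -0.9 -4.3]
```

```bash
python3 -c "
import cv2;i=cv2.imread('pics/w4.png');cv2.imwrite('pics/w4c.png',cv2.resize(i[0:130,180:340],None,fx=4,fy=4,interpolation=cv2.INTER_CUBIC))"
```

```text
(no output)
```

View pics/w4c.png

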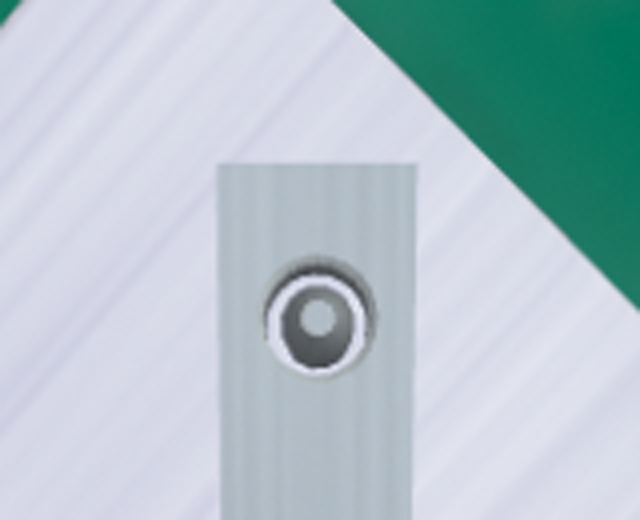

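The pin tip sits centred in the hole at crop (319,317), with clearance all round. Lowering to the plate.

```bash
python3 -m crank '[[10,0,0,5,0,0,0],[10,0,0,10,0,0,0],[10,0,0,15,0,0,0],[10,0,0,18,0,0,0],[10,0,0,19,0,0,0],[10,0,0,20,0,0,0],[10,0,0,20,0,0,0]]'
```

```text
clock: 7.7
eef_pos: [561.7, -241.1, 18.4]
eef_rot: [-3.142, -0.0, -0.752]
wrist_force: [-0.7, 0.3, -3.8]
finger_gap: 23.0
finger_force: 50.0
```

```bash
python3 -m crank '[[10,0,0,0.5,0,0,0],[10,0,0,1,0,0,0],[10,0,0,1,0,0,0]]'; python3 -m crank '[[10,0,0,0.5,0,0,0],[10,0,0,1,0,0,0],[10,0,0,1,0,0,0]]'
```

```text
clock: 8.0
eef_pos: [561.7, -241.1, 17.4]
eef_rot: [-3.142, 0.0, -0.752]
wrist_force: [-0.3, 0.7, -4.4]
finger_gap: 23.0
finger_force: 50.0
clock: 8.3
eef_pos: [561.8, -241.2, 17.3]
eef_rot: [-3.142, -0.0, -0.752]
wrist_force: [-4.8, 2.4, 6.0]
finger_gap: 23.1
finger_force: 50.0
```

The bar is seated; the contact force turned upward at 17.3. Releasing and rising, then turning 90° and closing the fingers.

```bash
python3 -m crank '[[10,0,0,-1,0,0,0],[40,0,0,-1,0,0,0],[60,0,0,-1,0,0,0],[60,0,0,-1,0,0,0],[60,0,0,-20,0,0,0],[60,0,0,-60,0,0,0],[60,0,0,-100,0,0,0],[60,0,0,-100,0,0,0]]'
python3 -m crank '[[30,0,0,0,0,0,-0.14],[0,-10,5,0,0,0,-0.29],[0,-25,10,0,0,0,-0.43],[0,-40,15,0,0,0,-0.58],[0,-55,20,0,0,0,-0.73],[0,-79,30,0,0,0,-0.88],[0,-79,30,0,0,0,-1.03],[0,-79,30,0,0,0,-1.17],[0,-79,30,0,0,0,-1.31],[0,-79,30,0,0,0,-1.45]]'
python3 -m crank '[[0,0,0,0,0,0,-0.12],[0,0,0,0,0,0,-0.12],[0,0,0,0,0,0,-0.12]]'
python3 m.py w5
```

```text
clock: 9.1
eef_pos: [563.9, -242.2, 122.3]
eef_rot: [-3.139, -0.009, -0.752]
wrist_force: [0.3, 0.5, 0.1]
finger_gap: 56.2
finger_force: 0.0
clock: 10.1
eef_pos: [483.5, -209.1, 116.1]
eef_rot: [-3.142, 0.0, 0.704]
wrist_force: [-0.4, 0.7, 0.0]
finger_gap: 0.9
finger_force: 0.0
clock: 10.4
eef_pos: [483.5, -209.1, 116.2]
eef_rot: [-3.141, 0.0, 0.814]
wrist_force: [0.3, 0.3, -0.8]
finger_gap: 0.3
finger_force: 0.0
[ 483.5 -209.1  116.2] [-3.141  0.     0.814] [ 0.3  0.3 -0.8]
```

View pics/w5.png

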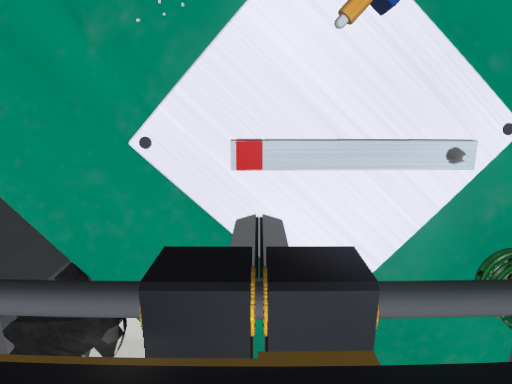

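The bar lies flat on the plate with the pin through its hole at (456,155) and the red end at (248,155). The fingers at (260,235) are just outside it, and the nose is at (340,22).

Run:
```python
from h import *
from scipy.spatial.transform import Rotation as Ro
c=optics.calibration("wrist");s=manip.read_state();Rt=Ro.from_euler('xyz',s['eef_rot']).as_matrix()
P=np.array([621.3,-296.5]);a=np.radians(3.9);Rp=np.array([[np.cos(a),-np.sin(a)],[np.sin(a),np.cos(a)]])
for n,uv,z in(("edge",(250,170),24),("edge2",(440,168.5),24),("nose",(337,25),20),("pin",(456,153),38),("end",(231,155),24)):
    p=onz(c,*uv,z);print(n,p.round(1),(Rt.T@(p-s['eef_pos'])).round(1),"plate",(Rp.T@(p[:2]-P)).round(1))
```

```text
edge [ 492.5 -191.4   24. ] [19.  -5.5 92.3] plate [-121.4  113.6]
edge2 [ 606.1 -296.7   24. ] [ 20.5 149.3  92.2] plate [-15.2   0.9]
nose [ 616.2 -156.6   20. ] [129.2  60.5  96.3] plate [  4.4 140. ]
pin [ 618.6 -288.6   38. ] [ 34.9 152.9  78.2] plate [-2.2  8.1]
end [ 489.8 -172.3   24. ] [ 31.1 -20.6  92.3] plate [-122.7  132.9]
```

```bash
python3 -m crank '[[0,0,0,50,0,0,0],[0,0,0,90,0,0,0],[0,0,0,101,0,0,0],[0,0,0,101,0,0,0]]'
python3 - <<'E'
from h import *
P=np.array([621.3,-296.5]);a=np.radians(3.9);Rp=np.array([[np.cos(a),-np.sin(a)],[np.sin(a),np.cos(a)]])
s=manip.read_state();y0=s['eef_rot'][2];T=np.array([[np.cos(y0),np.sin(y0)],[np.sin(y0),-np.cos(y0)]])
for f in(43,40,37,33,29,25,21,18,15,12,10,8,7,6):
    f_=np.radians(f);u=np.array([-np.sin(f_),np.cos(f_)]);n=np.array([np.cos(f_),np.sin(f_)])
    w=P+Rp@(160*u-20*n);print(f,w.round(1),(T@(w-s['eef_pos'][:2])).round(1),round(y0-(a+f_),3))
E
```

```text
clock: 10.85
eef_pos: [483.0, -208.8, 14.8]
eef_rot: [-3.139, 0.001, 0.816]
wrist_force: [0.3, -1.1, 1.3]
finger_gap: 0.4
finger_force: 0.0
43 [ 490.8 -201.8] [10.5  0.8] -0.003
40 [ 495.9 -195.1] [18.9 -0. ] 0.05
37 [ 501.4 -188.7] [27.3 -0.4] 0.102
33 [ 509.2 -180.6] [38.5 -0.3] 0.172
29 [ 517.6 -173. ] [49.8  0.6] 0.242
25 [ 526.5 -166.1] [60.9  2.3] 0.312
21 [ 535.8 -159.8] [71.9  4.8] 0.381
18 [ 543.1 -155.5] [80.   7.2] 0.434
15 [ 550.6 -151.6] [87.9 10. ] 0.486
12 [ 558.2 -148.1] [95.8 13.2] 0.539
10 [ 563.4 -146. ] [100.9  15.5] 0.573
8 [ 568.7 -144.1] [105.9  18. ] 0.608
7 [ 571.4 -143.2] [108.4  19.4] 0.626
6 [ 574.1 -142.3] [110.8  20.7] 0.643
```

```bash
python3 -m crank '[[0,5,0,0,0,0,0],[0,10.5,0.5,0,0,0,0],[0,15,0,0,0,0,0.02],[0,19,0,0,0,0,0.05],[0,27,0,0,0,0,0.1],[0,33,0,0,0,0,0.14],[0,38.5,0,0,0,0,0.172],[0,44,0,0,0,0,0.21],[0,50,0.5,0,0,0,0.242],[0,55,1.5,0,0,0,0.275]]'
python3 - <<'E'
from h import *
P=np.array([621.3,-296.5]);a=np.radians(3.9);Rp=np.array([[np.cos(a),-np.sin(a)],[np.sin(a),np.cos(a)]])
s=manip.read_state();y0=s['eef_rot'][2];T=np.array([[np.cos(y0),np.sin(y0)],[np.sin(y0),-np.cos(y0)]])
for f in(27,25,23,21,19,17,15,13,11,9,8,7,6):
    f_=np.radians(f);u=np.array([-np.sin(f_),np.cos(f_)]);n=np.array([np.cos(f_),np.sin(f_)])
    w=P+Rp@(160*u-20*n);print(f,w.round(1),(T@(w-s['eef_pos'][:2])).round(1),round(y0-(a+f_),3))
E
```

```text
clock: 11.85
eef_pos: [522.6, -169.7, 16.1]
eef_rot: [3.141, 0.0, 0.54]
wrist_force: [-4.6, -1.4, 3.5]
finger_gap: 0.5
finger_force: 2.2
27 [ 522.  -169.5] [-0.4 -0.6] 0.001
25 [ 526.5 -166.1] [ 5.2 -1.2] 0.036
23 [ 531.1 -162.9] [10.8 -1.6] 0.071
21 [ 535.8 -159.8] [16.4 -1.8] 0.106
19 [ 540.6 -156.9] [22.  -1.8] 0.141
17 [ 545.5 -154.2] [27.7 -1.6] 0.176
15 [ 550.6 -151.6] [33.3 -1.2] 0.211
13 [ 555.7 -149.2] [38.9 -0.6] 0.245
11 [ 560.8 -147. ] [44.5  0.2] 0.28
9 [ 566.1 -145. ] [50.   1.1] 0.315
8 [ 568.7 -144.1] [52.8  1.7] 0.333
7 [ 571.4 -143.2] [55.5  2.3] 0.35
6 [ 574.1 -142.3] [58.2  3. ] 0.368
```

```bash
python3 -m crank '[[0,5,-1,0,0,0,0.036],[0,11,-1.5,0,0,0,0.071],[0,16.5,-2,0,0,0,0.106],[0,22,-2,0,0,0,0.141],[0,27.5,-1.5,0,0,0,0.176],[0,33,-1,0,0,0,0.211],[0,39,-0.5,0,0,0,0.245],[0,42,0,0,0,0,0.265],[0,44.5,0.2,0,0,0,0.28],[0,44.5,0.2,0,0,0,0.28]]'
python3 m.py w6
python3 - <<'E'
from h import *
P=np.array([621.3,-296.5]);a=np.radians(3.9);Rp=np.array([[np.cos(a),-np.sin(a)],[np.sin(a),np.cos(a)]])
s=manip.read_state();y0=s['eef_rot'][2];T=np.array([[np.cos(y0),np.sin(y0)],[np.sin(y0),-np.cos(y0)]])
for f in(10,8,6,5,4,3,2,1,0,-1,-2):
    f_=np.radians(f);u=np.array([-np.sin(f_),np.cos(f_)]);n=np.array([np.cos(f_),np.sin(f_)])
    w=P+Rp@(160*u-20*n);print(f,w.round(1),(T@(w-s['eef_pos'][:2])).round(1),round(y0-(a+f_),3))
E
```

```text
clock: 12.85
eef_pos: [560.7, -147.0, 15.6]
eef_rot: [3.142, -0.0, 0.262]
wrist_force: [-0.4, -0.6, -0.1]
finger_gap: 0.3
finger_force: 0.2
[ 560.7 -147.    15.6] [ 3.142 -0.     0.262] [-0.4 -0.6 -0.1]
10 [ 563.4 -146. ] [ 3.  -0.2] 0.02
8 [ 568.7 -144.1] [ 8.6 -0.7] 0.055
6 [ 574.1 -142.3] [14.2 -1. ] 0.09
5 [ 576.8 -141.5] [17.  -1.1] 0.108
4 [ 579.5 -140.8] [19.8 -1.1] 0.125
3 [ 582.2 -140.1] [22.7 -1.1] 0.143
2 [ 585.  -139.4] [25.5 -1. ] 0.16
1 [ 587.7 -138.8] [28.3 -0.9] 0.178
0 [ 590.5 -138.2] [31.1 -0.7] 0.195
-1 [ 593.2 -137.7] [33.9 -0.5] 0.212
-2 [ 596.  -137.3] [36.7 -0.2] 0.23
```

View pics/w6.png

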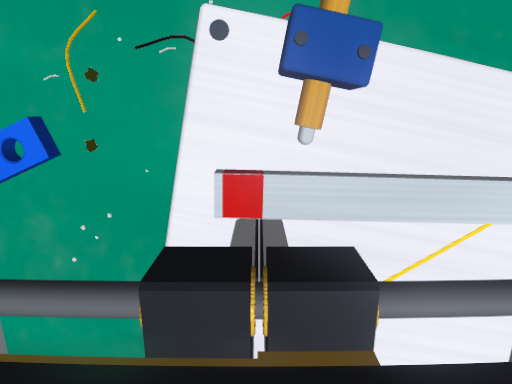

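The bar has followed to about φ=11°. Its far edge is at row 172 and the plunger nose at (306,143) is still clear. Continuing slowly, feeling for contact.

```bash
python3 -m crank '[[0,3,0,0,0,0,0.02],[0,6,-0.5,0,0,0,0.037],[0,8.5,-0.7,0,0,0,0.055],[0,11,-0.8,0,0,0,0.07],[0,13,-1,0,0,0,0.08],[0,14,-1,0,0,0,0.09]]'
python3 -m crank '[[0,1,0,0,0,0,0.006],[0,2,0,0,0,0,0.012]]'
python3 -m crank '[[0,1,0,0,0,0,0.006],[0,2,0,0,0,0,0.012]]'
```

```text
clock: 13.5
eef_pos: [573.8, -142.5, 15.4]
eef_rot: [-3.142, 0.0, 0.172]
wrist_force: [-3.2, -0.7, 1.9]
finger_gap: 0.6
finger_force: 1.6
clock: 13.7
eef_pos: [575.7, -142.1, 15.4]
eef_rot: [-3.141, 0.0, 0.16]
wrist_force: [-2.5, 0.5, 1.0]
finger_gap: 0.5
finger_force: 1.4
clock: 13.9
eef_pos: [577.7, -141.8, 15.4]
eef_rot: [-3.142, 0.0, 0.148]
wrist_force: [-2.3, -0.2, 0.8]
finger_gap: 0.3
finger_force: 1.3
```

```bash
python3 -m crank '[[0,0.5,0,0,0,0,0.003],[0,1,0,0,0,0,0.006]]'
python3 -m crank '[[0,0.5,0,0,0,0,0.003],[0,1,0,0,0,0,0.006]]'
```

```text
clock: 14.1
eef_pos: [578.4, -141.7, 15.4]
eef_rot: [-3.141, 0.001, 0.143]
wrist_force: [-5.3, 1.6, 2.9]
finger_gap: 0.6
finger_force: 2.6
clock: 14.3
eef_pos: [579.1, -141.5, 15.4]
eef_rot: [-3.141, 0.001, 0.137]
wrist_force: [-7.8, 1.3, 4.0]
finger_gap: 0.6
finger_force: 3.9
```

```bash
python3 -m crank '[[0,0.6,0,0,0,0,0.003],[0,1.2,0,0,0,0,0.006]]'
python3 -m crank '[[0,0.5,0,0,0,0,0.003],[0,1,0,0,0,0,0.006]]'
```

```text
clock: 14.5
eef_pos: [580.0, -141.3, 15.4]
eef_rot: [-3.141, 0.002, 0.131]
wrist_force: [-11.1, 2.4, 6.0]
finger_gap: 0.7
finger_force: 5.5
clock: 14.7
eef_pos: [580.6, -141.1, 15.4]
eef_rot: [-3.141, 0.003, 0.125]
wrist_force: [-14.1, 2.4, 7.9]
finger_gap: 0.7
finger_force: 6.7
```

Contact was at about 577.5, but the force slope is higher than the spring alone would give: 14 N at 580.6, plus an upward component. I'll check the plunger's compression visually.

```bash
python3 -m crank '[[0,0,0,0,0,0,0],[0,0,0,0,0,0,0]]'; python3 m.py w7
python3 -c "
import cv2,numpy as np
a=cv2.imread('pics/w6.png');b=cv2.imread('pics/w7.png')
cv2.imwrite('pics/c7.png',np.hstack([cv2.resize(a[70:190,260:360],None,fx=4,fy=4),cv2.resize(b[70:190,220:320],None,fx=4,fy=4)]))"
```

```text
clock: 14.9
eef_pos: [580.6, -141.1, 15.4]
eef_rot: [-3.141, 0.003, 0.125]
wrist_force: [-12.2, 1.7, 8.9]
finger_gap: 0.6
finger_force: 6.1
[ 580.6 -141.1   15.4] [-3.141e+00  3.000e-03  1.250e-01] [-12.2   1.7   8.9]
```

View pics/c7.png

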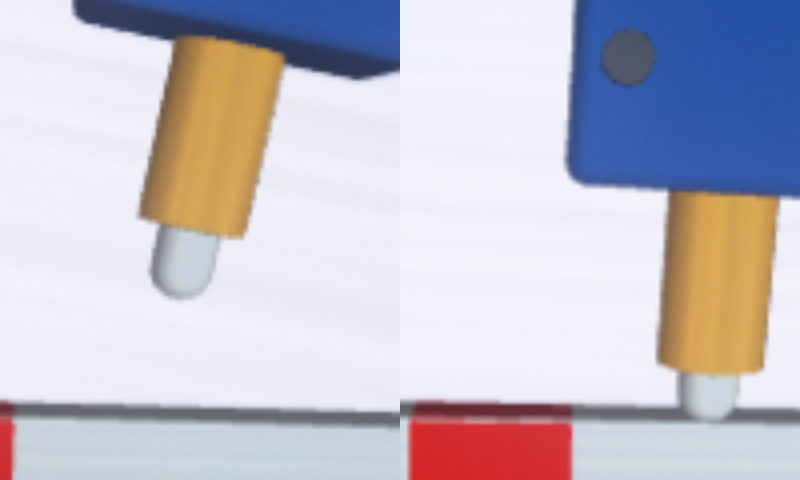

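Left crop: the free nose sticks out about 70 px (9 mm) from the screw. Right crop: about 47 px (6.1 mm), so roughly 2.9 mm is pressed in. About 1.1 mm more at the plunger makes half travel.

```bash
python3 -m crank '[[0,0.5,0,0,0,0,0.003],[0,1,0,0,0,0,0.006],[0,1.4,0,0,0,0,0.008],[0,1.8,0,0,0,0,0.009],[0,1.8,0,0,0,0,0.009]]'; python3 m.py w8
python3 -c "
import cv2,numpy as np
b=cv2.imread('pics/w8.png')
g=cv2.cvtColor(b,cv2.COLOR_BGR2HSV)
for f,cs in(('w7',range(293,302,2)),('w8',range(287,308,2))):
  b=cv2.imread('pics/%s.png'%f)
  for c in cs: print(f,c,b[155:182,c,0].tolist())"
```

```text
clock: 15.45
eef_pos: [581.8, -140.8, 15.3]
eef_rot: [-3.14, 0.004, 0.116]
wrist_force: [-17.2, 2.0, 12.2]
finger_gap: 0.4
finger_force: 8.6
[ 581.8 -140.8   15.3] [-3.14   0.004  0.116] [-17.2   2.   12.2]
w7 293 [87, 88, 87, 87, 88, 87, 86, 94, 147, 196, 196, 198, 198, 199, 199, 198, 194, 184, 167, 138, 168, 226, 225, 225, 226, 226, 226]
w7 295 [89, 86, 87, 88, 88, 88, 88, 88, 152, 218, 219, 219, 220, 221, 223, 221, 218, 210, 199, 171, 176, 226, 225, 224, 226, 226, 227]
w7 297 [89, 89, 90, 89, 89, 89, 88, 88, 134, 203, 226, 225, 225, 226, 226, 226, 224, 221, 212, 183, 167, 213, 225, 224, 226, 227, 226]
w7 299 [88, 88, 88, 89, 88, 87, 88, 88, 133, 204, 225, 225, 225, 225, 224, 224, 224, 223, 212, 181, 161, 209, 225, 224, 226, 227, 226]
w7 301 [90, 87, 88, 88, 89, 87, 89, 89, 135, 205, 225, 226, 226, 225, 225, 223, 219, 210, 181, 129, 150, 211, 226, 225, 225, 227, 227]
w8 287 [77, 77, 77, 77, 76, 77, 77, 77, 79, 193, 249, 249, 249, 248, 247, 243, 203, 111, 110, 110, 169, 227, 226, 225, 225, 227, 226]
w8 289 [80, 81, 81, 80, 80, 80, 80, 82, 81, 103, 144, 161, 162, 160, 157, 172, 173, 
[... 546 characters left out ...]
 178, 210, 226, 224, 225, 226, 226]
w8 299 [88, 89, 87, 87, 88, 87, 88, 88, 87, 88, 112, 181, 226, 225, 225, 224, 224, 223, 216, 189, 168, 211, 226, 224, 225, 226, 226]
w8 301 [88, 89, 89, 89, 89, 89, 89, 89, 89, 88, 113, 183, 226, 225, 225, 223, 219, 211, 185, 136, 152, 210, 226, 224, 225, 226, 226]
w8 303 [90, 90, 90, 90, 89, 90, 91, 89, 89, 91, 109, 167, 207, 206, 204, 202, 194, 151, 113, 110, 151, 211, 226, 224, 225, 226, 226]
w8 305 [91, 90, 91, 90, 90, 91, 91, 90, 90, 90, 154, 235, 247, 247, 247, 246, 233, 139, 110, 110, 152, 211, 226, 223, 224, 226, 227]
w8 307 [89, 87, 86, 87, 88, 86, 86, 86, 85, 84, 189, 249, 249, 248, 248, 247, 233, 139, 110, 111, 136, 194, 226, 224, 225, 226, 226]
```

The screw edge has moved about 2 px more, roughly 1.1 mm, so about 4 mm is pressed in (half). Holding, then backing off slowly.

```bash
python3 -m crank '[[0,0,0,0,0,0,0],[0,0,0,0,0,0,0],[0,0,0,0,0,0,0],[0,0,0,0,0,0,0],[0,0,0,0,0,0,0],[0,0,0,0,0,0,0],[0,0,0,0,0,0,0],[0,0,0,0,0,0,0],[0,0,0,0,0,0,0]]'
python3 -m crank '[[0,-0.4,0,0,0,0,0],[0,-0.8,0,0,0,0,0],[0,-1.2,0,0,0,0,0],[0,-1.6,0,0,0,0,0],[0,-2,0,0,0,0,0],[0,-2.4,0,0,0,0,0],[0,-2.8,0,0,0,0,0],[0,-3.2,0,0,0,0,0],[0,-3.6,0,0,0,0,0],[0,-4,0,0,0,0,0]]'
python3 -m crank '[[0,-0.4,0,0,0,0,0],[0,-0.8,0,0,0,0,0],[0,-1.2,0,0,0,0,0],[0,-1.6,0,0,0,0,0],[0,-2,0,0,0,0,0],[0,-2.4,0,0,0,0,0],[0,-2.8,0,0,0,0,0],[0,-3.2,0,0,0,0,0],[0,-3.6,0,0,0,0,0],[0,-4,0,0,0,0,0]]'
```

```text
clock: 16.4
eef_pos: [581.9, -140.8, 15.4]
eef_rot: [-3.14, 0.004, 0.116]
wrist_force: [-17.6, 1.5, 11.4]
finger_gap: 0.5
finger_force: 8.5
clock: 17.4
eef_pos: [579.6, -141.6, 15.4]
eef_rot: [3.142, -0.0, 0.116]
wrist_force: [-2.9, 1.5, -0.5]
finger_gap: 0.5
finger_force: 1.0
clock: 18.4
eef_pos: [575.6, -142.0, 15.5]
eef_rot: [-3.142, -0.0, 0.116]
wrist_force: [-0.2, 0.2, -0.0]
finger_gap: 0.3
finger_force: 0.0
```

```bash
python3 -m crank '[[0,-10,0,0,0,0,0],[0,-30,0,0,0,0,0],[0,-30,0,0,0,0,0],[0,-30,0,-40,0,0,0],[0,-30,0,-80,0,0,0],[0,-30,0,-110,0,0,0],[0,-30,0,-110,0,0,0],[0,-30,0,-110,0,0,0]]'; python3 m.py w9
python3 -c "
import cv2;b=cv2.imread('pics/w9.png');cv2.imwrite('pics/c9.png',cv2.resize(b[0:260,100:],None,fx=1.9,fy=1.9))"
```

```text
clock: 19.2
eef_pos: [546.0, -145.5, 125.6]
eef_rot: [3.141, -0.001, 0.116]
wrist_force: [1.0, 0.3, -1.1]
finger_gap: 0.4
finger_force: 0.0
[ 546.  -145.5  125.6] [ 3.141e+00 -1.000e-03  1.160e-01] [ 1.   0.3 -1.1]
```

View pics/c9.png

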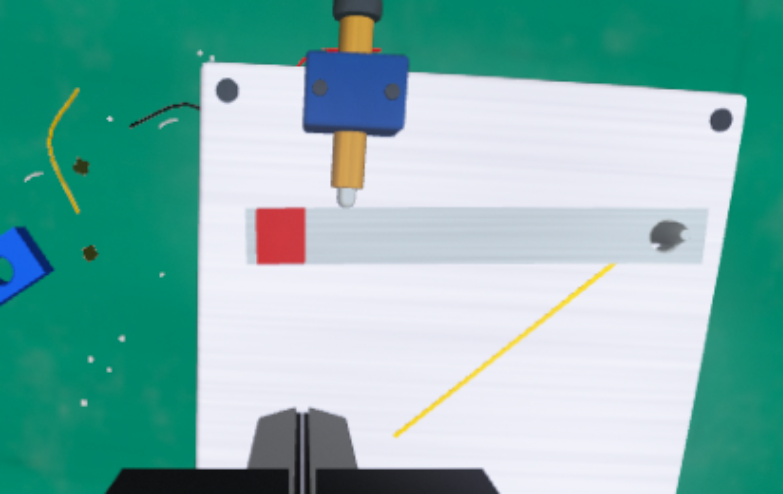

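The bar lies flat on the pin (668,236) with the plunger nose touching its edge at (346,207). The fingers are clear and nothing around it has been disturbed. Handing in.

```bash
python3 -c "
from cell import manip
print(manip.sign_off())"
```

```text
the job is handed in; nothing more can be done
None
```

The job is handed in: the bar is flat on the pin; its free end was pushed into the stop, the plunger held about half in (about 4 mm, measured in the camera image) for just over a second, and then let go slowly. In the last picture the bar rests against the nose, the robot is clear and nothing nearby looks moved; the sign-off returned no verdict.

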